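# Unplug the cradle, line up the sleeve and fit its cross pin

## Robot

A 6-joint arm with a two-finger parallel gripper is mounted at the origin on the work surface. World frame = base frame: x ahead of the robot, y to its left, z up, the work surface at z = 0. Lengths are in mm, angles in rad, forces in N, time in s.
With the tool pointing down it reaches from about 325 to 925 mm from the base axis. Payload 3.1 kg.
Tool frame: the origin (TCP) lies on the mounting face of the last link; the fingertips stand 173 mm ahead of it and the grasp point (between the pads) lies 155 mm ahead of it; z points along the fingers, y is the line along which they close (so a half turn about z gives the same grasp; the last joint's range is limited). The gripper opens to 85 mm and grips with 20 to 120 N. Pads are 22 mm wide; open, the fingers measure 114 mm over their backs; the gripper's body (76 mm by 85 mm) begins 54 mm behind the grasp point. The pads swing forward as they close: fully open they stand 13 mm farther back than shut.
Start: joints at [-1.37, 0.217, 1.613, -0, 1.311, -0.112], TCP at [192.349, -594.679, 404.7] pointing down, gripper open.
Joint ranges: [-2.75, 2.75], [-0.78, 2.1], [0.31, 2.55], [-1.13, 4.27], [0.13, 2.63], [-2.58, 2.58]. Speed limits (rad/s): [2.79, 2.79, 3.14, 3.14, 3.14, 3.14].

## Interface

Orientations are given as [roll, pitch, yaw] about the fixed x, y, z axes, in that order (R = Rz(yaw) Ry(pitch) Rx(roll)).
In Python, from cell import manip gives the robot as it stands.
- The arm moves only by the tool jog_arm, never from a script. Its argument "plan" is a list of rows, each a list of 6 numbers: the shift along the tool's x, y, z in mm, then the turn, a rotation vector about the tool's x, y, z in rad. In form: [[x, y, z, wx, wy, wz], ...]. A call has 1 to 10 rows; each row is the pose to reach, as a shift and turn from the pose commanded when the call began, along the tool's axes at that moment; what a row does not reach only later rows make up. A row lasts 1/12 s, in which the tool goes at most 41.7 mm and 7.16 degrees, less where a joint would pass 70% of its speed; a pose out of reach is approached as far as the arm can. A call with a gripper value outside its range is refused whole. "claw" is the opening, from -1 (shut) to 1 (fully open), so that 0 is half open, set as the call begins (left out, the last holds). The fingers move at their own pace and stop on an object; the grip force is fixed at half the most. Time passes only in rows, so rows that repeat a pose let the fingers close. It gives the time, the measured TCP pose, the force, the opening and the grip force at its end, in the units of the state.
- manip.get_state(): the state, without advancing time (a new reading comes with each control period).
- manip.get_image(name): name is "scene" or "top"; returns a dict with "pixels" (384x512x3 uint8, red, green, blue), "camera_matrix" (3x3 intrinsics, pixels), "D" ([k1, k2, p1, p2, k3] as OpenCV has them; the pictures are not rectified), "rvec" (rotation vector, rad) and "tvec" (3), from world to camera coordinates, as OpenCV has them. Camera axes: x right, y down, z forward; pixel columns grow to the right and rows downward; lengths in mm; the calibration is good to about 2 mm. A picture is of the moment at which its call begins. There is no depth.
- manip.hand_in(): hands the job in; it is judged then, once.
Trained networks look in a picture, given as the dict that the camera call returned (one of the last four; its "shot" number tells which), for a name from the list of things; names that differ only in an ending like _2 or _b are one class to them, and where a whole thing is asked for, a point or a joint stands for the part that bears it (a point fixed in the world has none). Each returns a list of dicts, best first, with "p" (0 to 1); they miss things now and then, are a little off and sometimes report something else, mostly with a low value. They report only what shows in the picture. A call takes as long as a camera call. They do not tell look-alikes from the thing itself.
- manip.regions_of(query, picture): "mask" (384x512 bool, what is visible of it) and "rect" ([left, top, width, height] in pixels, round what is visible of it).
The state is a dict: "time_s": time; "q": joint angles; "qd": joint speeds; "tau": joint torques, N m; "tcp_pos": TCP position; "tool_rot": TCP orientation; "wrist_force": force on the tool from outside, world axes, zero at the start; "ft_torque": the same for the moment, N m; "width": finger opening in mm; "finger_force": force on a finger pad.
Only numpy, scipy, OpenCV 4.12 (cv2) and the standard library are available. Lean on these libraries where they do the work, as an engineer would, in place of code of your own. Each camera call takes 0.05 s, during which the arm holds its last target. There are 200 camera calls.

## Task

Pull the protective plug out of the leaning cradle's yoke and put it in the small parts tray, and turn the loose steel sleeve by its tommy bar until its cross-hole lines up with the hole in the yoke. Then take the cross pin (the long one, slim all the way down) out of the wooden block and pass it through until its collar is fully home on the yoke. Leave the other two pins standing in the block and do not disturb the other things on the bench.

Things in the scene. Friction and masses are not known exactly. Their poses are not given: they have to be found in the camera images.
- cradle: fixed steel bench cradle: base plate 130 x 110 x 12 (x, y, z) with a grey yoke (side plates' outer faces at y = +-34, yoke up to 106 above the bench) leaning 30 degrees from vertical to the cradle's -x side. Origin: centre of the underside, z up. The sleeve lies along its y axis, 62 above the bench; the tommy bar is at the sleeve's +y end
- bore_mouth (a point): centre of the 13.5 dia hole in the top face (40 x 52) of the yoke, where the pin enters. z points out of the hole, leaning 30 degrees from vertical to the cradle's -x side; y lies along the sleeve. Below, along -z: bridge 15 thick, sleeve from 18 to 54 down (cross-hole 15 wide), lower bridge to 69 down (14 dia hole), then free for 12
- sleeve_axis (a point): point on the sleeve's axis of turning, under the hole, 36 from bore_mouth along its -z; its y axis is the axis of turning, z as bore_mouth
- sleeve (a joint): turn of the sleeve (rad), -0.9 to 1.6: 0 = cross-hole in line with the yoke's hole, tommy bar parallel to the pin's way; positive = the bar leans from there to the cradle's +x side. Starts at 0.5 to 1.35; stays where it is left (friction 0.12 N m, about 2 N at the grip)
- bar_grip (a point): centre of the tommy bar's grip, a dark rod 14 dia x 44 long (22 either way) on a 10 dia bar that stands radially out of the sleeve, parallel to its cross-hole: 66 from the sleeve's axis, 75 to the cradle's +y side of the hole. z points outward along the bar
- pin_block: fixed wooden block 60 x 170 x 34 tall, three holes 27 deep in a row along its y axis, 55 apart, in which the three steel pins stand upright (their feet 7 above the bench), in any order. Origin: centre of its underside
- cross_pin_grip (a point): centre of the handle of the cross pin, the one to fit: handle 18 dia x 45 (z along the pin, to the handle's end); then a collar 26 dia x 5, its underside 27.5 below this point; then a slim shank 12 dia x 74 long, its tip tapered over 8 to 7 dia. About 0.12 kg. Stands with this point 108.5 above the bench
- plug_grip (a point): centre of the handle of a black plastic plug that sits loosely in the yoke's hole: handle 16 dia x 42 (z along it, out of the hole), then a collar 30 dia x 4 (underside 25 below this point, on bore_mouth at the start), then a spigot 12.2 dia x 15 long. 0.04 kg
- tray: fixed open aluminium parts tray, 130 x 110 x 25 tall (x, y, z), walls 4, floor about 4 thick; empty. Origin: centre of its underside
- pin_collar (a point): centre of the underside of the cross pin's collar, 27.5 below cross_pin_grip along its z; comes to lie on bore_mouth when the pin is home
- short_pin_grip (a point): centre of the handle of a shorter pin, not to be used: same handle, collar and thickness, shank only 42 long, so it stands 32 lower. To stay standing in the block
- step_pin_grip (a point): centre of the handle of a stepped pin, not to be used: as tall as the cross pin, but its shank is 20 dia above the first 30 mm. To stay standing in the block
- spray_can: bystander, not to be moved: spray can, 54 dia x 170 tall, upright, behind the pin block; sizes in mm, origin under its centre
- socket: bystander, not to be moved: drive socket, 28 dia x 42 tall, upright, beside the cradle; sizes in mm, origin under its centre
- extension: bystander, not to be moved: extension bar, 155 long, 20 thick, lying behind the cradle; sizes in mm, origin under its centre
- bearing: bystander, not to be moved: bearing ring, 52 dia x 16 tall, lying in front of the pin block; sizes in mm, origin under its centre
- wrench: bystander, not to be moved: open wrench, 190 long, lying between cradle and pin block; sizes in mm, origin under its centre
- driver: bystander, not to be moved: screwdriver, 200 long, lying at one side (the tray lies at the other); sizes in mm, origin under its centre
- battery: bystander, not to be moved: tool battery, 75 x 115 x 63 tall, at the back; sizes in mm, origin under its centre
Mind the look-alikes: they are no part of the job. Leave any orange or turquoise look-alike of the part that bears step_pin_grip alone.

How it is judged (in metres and radians):
On the way:
1. the sleeve is turned so that its cross-hole lines up with the yoke's hole (within 0.15 rad) (value of joint sleeve between -0.15 and 0.15 rad), for 0.2 s.
At the end, for the whole second after the job is handed in: Cross pin through yoke and sleeve: collar's underside within 5 mm of the hole's mouth, axis within 0.1 rad; sleeve within 0.15 rad of lined up; plug lying or standing in the tray; short and stepped pins in the block, handles within 15 mm of their start and 0.15 rad of upright (all of step 1 and distance between pin_collar and bore_mouth below 0.005 m and angle between the z axis of pin_collar and the z axis of bore_mouth, either way round below 0.1 rad and x of plug_grip in the frame of tray between -0.062 and 0.062 m and y of plug_grip in the frame of tray between -0.052 and 0.052 m and height (world z) of plug_grip below 0.06 m and distance of each of short_pin_grip, step_pin_grip from where it was at the start of the episode below 0.015 m and angle between each of short_pin_grip, step_pin_grip's own z axis and vertical below 0.15 rad); the robot touches nothing.
It fails at once if a bystander (spray can, socket, extension bar, bearing ring, wrench, screwdriver, battery) is moved more than 30 mm (distance of any of spray_can, socket, extension, bearing, wrench, driver, battery from where it was at the start of the episode above 0.03 m).
It also fails if it takes over 72 s, if anything falls off the work surface, if the arm or the gripper's body presses on something with over 40 N, if the wrist force passes 120 N, or if a joint passes its speed limit or range.

## Working session

There is one attempt and no reset: what is moved stays moved. The work goes in short steps, Python scripts to look and compute and a tool call to move; the robot and the scene stay as the last step left them, time stands still between calls to the robot, and variables do not carry over. Pictures are saved under pics/ and viewed, at most 10 in all, crops included, and the job is handed in when it is done.

Besides the shell and the picture viewer there is one more tool, called as name([rows], argument=value, ...), one row to a line, values as JSON. jog_arm: Moves the arm, as the interface text tells. Its arguments: {"type":"object","properties":{"plan":{"type":"array"},"claw":{"type":"number"}},"required":["plan"]}

```bash
mkdir -p pics; ls; cat > h.py <<'E'
import numpy as np, cv2
from cell import manip
from scipy.spatial.transform import Rotation as R
def cam(p): return np.array(p["camera_matrix"],float),np.array(p["D"],float),np.array(p["rvec"],float).reshape(3),np.array(p["tvec"],float).reshape(3)
def proj(p,X):
    K,D,r,t=cam(p); return cv2.projectPoints(np.array(X,float).reshape(-1,1,3),r,t,K,D)[0].reshape(-1,2)
def ray(p,uv):
    K,D,r,t=cam(p); Rm=cv2.Rodrigues(r)[0]
    n=cv2.undistortPoints(np.array(uv,float).reshape(-1,1,2),K,D).reshape(-1,2)
    d=np.c_[n,np.ones(len(n))]@Rm; return -Rm.T@t,d
def atz(p,uv,z):
    c,d=ray(p,uv); return c+d*((z-c[2])/d[:,2])[:,None]
def save(p,n,box=None,s=1):
    im=p["pixels"][:,:,::-1]
    if box: im=im[box[1]:box[3],box[0]:box[2]]
    cv2.imwrite("pics/"+n,cv2.resize(im,None,fx=s,fy=s,interpolation=cv2.INTER_CUBIC))
E
python3 - <<'E'
from h import *
a=manip.get_image("scene");b=manip.get_image("top")
save(a,"s0.png",s=1.5);save(b,"t0.png",s=1.5)
for n,p in(("scene",a),("top",b)):
    c,d=ray(p,[[256,192]]);print(n,c.round(),atz(p,[[256,192]],0).round())
    for q in["cradle","sleeve","pin_block","cross_pin_grip","short_pin_grip","step_pin_grip","plug_grip","tray","bar_grip"]:
        print(q,[(round(r["p"],2),r["rect"],np.argwhere(r["mask"]).mean(0)[::-1].round(1).tolist()) for r in manip.regions_of(q,p)][:4])
print(manip.get_state())
E
```

```text
pics
scene [1097. -582.  737.] [[479.  98.   0.]]
cradle [(0.59, [265.6, 146.6, 50.2, 59.4], [292.4, 182.5]), (0.46, [198.0, 198.2, 8.9, 29.4], [204.5, 209.5]), (0.37, [299.1, 146.8, 36.5, 14.1], [311.9, 152.7])]
sleeve [(0.69, [277.3, 144.2, 36.2, 42.5], [297.6, 170.4])]
pin_block [(0.97, [160.4, 214.2, 62.1, 48.4], [187.0, 238.2])]
cross_pin_grip [(0.77, [200.8, 194.7, 10.6, 29.6], [204.5, 207.9])]
short_pin_grip [(0.56, [181.7, 214.2, 13.4, 18.1], [188.3, 222.9])]
step_pin_grip [(0.66, [143.3, 237.7, 12.8, 34.1], [151.1, 251.4]), (0.63, [126.5, 215.5, 15.0, 32.5], [135.0, 230.8]), (0.52, [163.9, 214.7, 15.4, 22.1], [170.4, 227.5])]
plug_grip []
tray [(0.87, [83.4, 265.9, 65.8, 61.2], [118.0, 295.2])]
bar_grip [(0.74, [277.5, 146.5, 35.0, 44.3], [296.9, 171.2]), (0.57, [301.0, 189.8, 31.5, 27.5], [316.0, 203.1]), (0.53, [279.2, 146.6, 29.9, 47.0], [293.3, 174.0])]
top [ 461.   10. 1214.] [[598.   1.   0.]]
cradle [(0.73, [169.6, 187.1, 52.1, 41.4], [199.6, 203.9]), (0.58, [315.5, 154.8, 25.9, 23.6], [328.0, 168.4])]
sleeve [(0.87, [170.3, 192.7, 44.2, 19.2], [186.9, 200.8]), (0.67,
[... 567 characters left out ...]
44.3, 17.4], [186.8, 200.8])]
{'time_s': 1.0, 'q': array([-1.37019038e+00,  2.16881233e-01,  1.61339330e+00,  1.66108628e-05,
        1.31131207e+00, -1.12167128e-01]), 'qd': array([-0.00049545,  0.00124465, -0.00195391, -0.00120948,  0.00096173,
       -0.00047807]), 'tau': array([-6.91309087e-04, -3.96894515e+01, -3.04268074e+01, -1.33352178e-04,
        5.73461930e-04, -1.19625543e-05]), 'tcp_pos': array([ 192.35644934, -594.67505781,  404.71541452]), 'tool_rot': array([ 3.14158485e+00, -1.52773872e-05,  3.12768810e-01]), 'wrist_force': array([0.58775652, 0.40493299, 0.56745963]), 'ft_torque': array([-0.03082228,  0.02445881, -0.04768523]), 'finger_force': 0.0, 'width': 85.57772269191423}
```

View pics/s0.png

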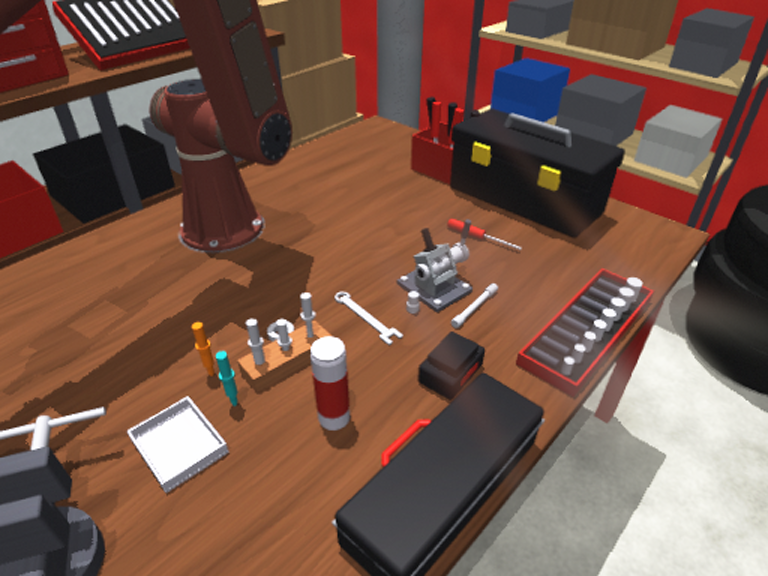

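View pics/t0.png

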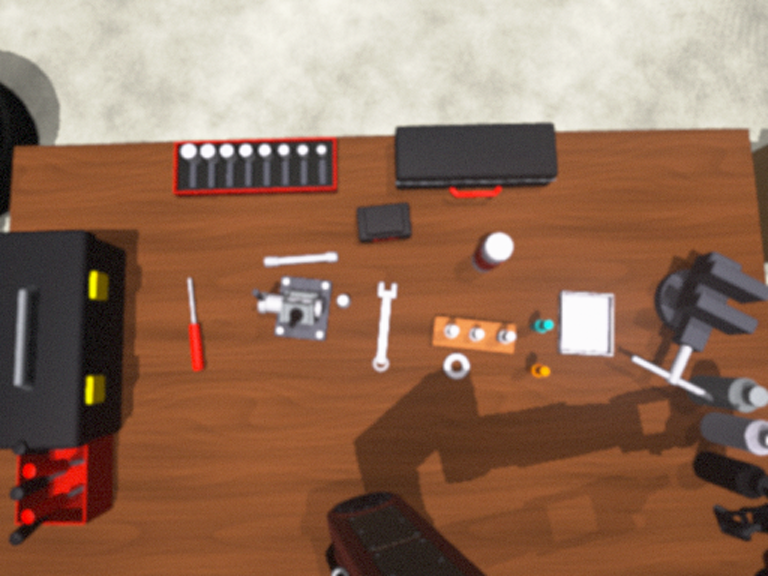

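The scene picture shows the cradle at about (292,182) px with its black plug leaning, and the tray at (118,295). The block holds three steel pins: tall at (205,205), short at (188,222) and tall at (170,228). Orange and turquoise look-alikes stand outside it at (135,231) and (151,251).

Candidates for the cross pin are (205,205) and (170,228). I'll check their shanks in one close crop.

```bash
python3 - <<'E'
from h import *
a=manip.get_image("scene");b=manip.get_image("top")
np.savez("cams.npz",**{k+n:np.array(p[k]) for n,p in(("a",a),("b",b)) for k in("pixels","camera_matrix","D","rvec","tvec")})
def crop(p,x,y,w,h,W,H): return cv2.resize(p["pixels"][y:y+h,x:x+w,::-1],(W,H),interpolation=cv2.INTER_CUBIC)
m=np.vstack([np.hstack([crop(a,155,185,66,50,400,300),crop(a,260,140,66,50,400,300)]),
 np.hstack([crop(b,280,200,66,50,400,300),crop(b,165,180,66,50,400,300)])])
cv2.imwrite("pics/m1.png",m)
E
```

```text
(no output)
```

View pics/m1.png

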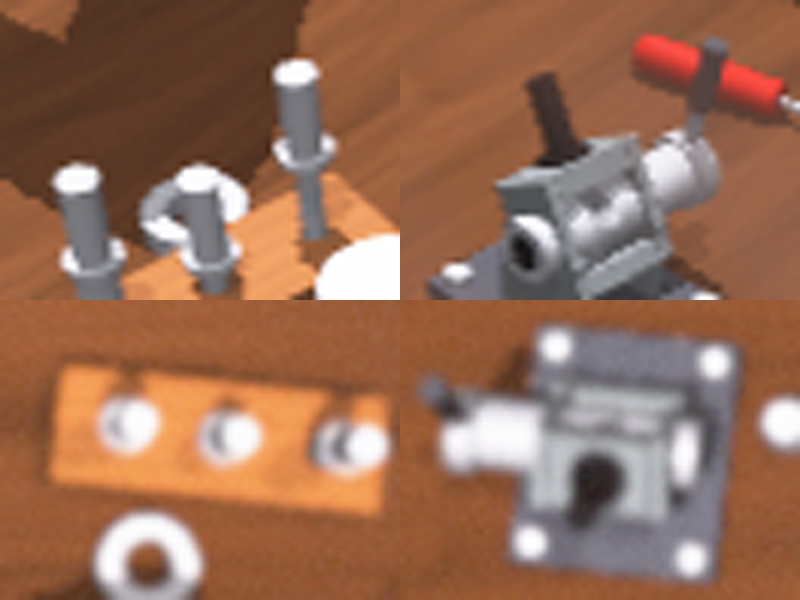

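The close crop shows the pin at the right (scene 205,205) has a slim shank, so it is the cross pin. The left one has a thick shank and is the stepped pin, and the middle one is short. Next I'll fit the poses.

```bash
cat > fit.py <<'E'
from h import *
from scipy.optimize import least_squares
z=np.load("cams.npz"); a,b=[{k:z[k+n] for k in("pixels","camera_matrix","D","rvec","tvec")} for n in"ab"]
def px(P,ox,oy,mx,my): P=np.array(P,float); return np.c_[ox+(P[:,0]-mx)/6.06-.42,oy+(P[:,1]-my)/6.0-.42]
A=lambda P:px(P,260,140,400,0); B=lambda P:px(P,165,180,400,300)
PA=lambda P:px(P,155,185,0,0); PB=lambda P:px(P,280,200,0,300)
s,c=np.sin(np.pi/6),np.cos(np.pi/6)
ax0=np.array([-s,0,c])
# bore mouth in cradle frame: axis point (xa,0,62)+36*ax0 ; xa unknown
def W(v,P): return np.array(P)@R.from_euler("z",v[2]).as_matrix().T+[v[0],v[1],0]
def pts(v):
    S=np.array([v[4],0,62.]);bore=S+36*ax0
    bd=R.from_euler("y",v[3]).apply(ax0)
    return S,bore,bd
def res(v):
    S,bore,bd=pts(v)
    pl=[[65,55,12],[65,-55,12],[-65,-55,12],[-65,55,12]]
    e=[(proj(b,W(v,pl))-B([[540,325],[742,347],[712,580],[510,560]])).ravel(),
       (proj(b,W(v,pl)).mean(0)-B([[555,347],[714,362],[691,560],[530,542]]).mean(0))*2]
    pe=W(v,[bore+46*ax0]);be=W(v,[S+[0,75,0]+88*bd])
    e+=[(proj(a,pe)-A([[542,80]])).ravel()*2,(proj(b,pe)-B([[582,510]])).ravel(),
        (proj(a,be)-A([[715,47]])).ravel(),(proj(b,be)-B([[432,388]])).ravel()]
    return np.concatenate(e)
if __name__=="__main__":
    r=least_squares(res,[600,300,0,.9,0]);print("cradle",r.x.round(3));print(res(r.x).round(2))
    print("plug end tri: ")
    def tri(ua,ub):
        (ca,da),(cb,db)=ray(a,ua),ray(b,ub); M=np.c_[da[0],-db[0]];k=np.linalg.lstsq(M,cb-ca,rcond=None)[0]
        return (ca+k[0]*da[0]).round(1),(cb+k[1]*db[0]).round(1)
    print(tri(A([[542,80]]),B([[582,510]])))
    print("bar end",tri(A([[715,47]]),B([[432,388]])))
    for n,u,h in(("cross",[297,70],131),("short",[200,176],99),("step",[77,180],131)): print(n,atz(a,PA([u]),h).round(1))
    for u,h in(([138,422],131),([238,436],99),([365,445],131)): print("top",atz(b,PB([u]),h).round(1))
    print("block corners top z34",atz(b,PB([[57,367],[388,400],[378,515],[50,482]]),34).round(1).tolist())
    for q,u in(("tray",[390,215.3]),("can",[331,165])): print(q,atz(b,[u],4 if q=="tray" else 170).round())
    for im,n,col in((a,"a",0),(b,"b",0)):
        pass
E
python3 fit.py
```

```text
cradle [ 5.58162e+02  1.77308e+02 -1.21000e-01  6.48000e-01  2.04200e+00]
[-0.16 -0.14 -0.11 -0.6   0.53  0.42  0.06  0.39  1.32  0.12  1.02 -1.27
  0.01  0.45  0.76 -1.03  0.23  0.06]
plug end tri: 
(array([518.9, 180.4, 131.1]), array([520.9, 182.3, 131.6]))
bar end (array([578.1, 249.5, 145. ]), array([580.7, 251.7, 145.8]))
cross [[ 497.4 -131.9  131. ]]
short [[ 490.5 -186.4   99. ]]
step [[ 484.8 -242.8  131. ]]
top [[ 497.9 -130.7  131. ]]
top [[ 490.8 -183.9   99. ]]
top [[ 484.1 -239.   131. ]]
block corners top z34 [[531.3, -102.1, 34.0], [509.6, -274.6, 34.0], [449.4, -266.2, 34.0], [471.0, -96.3, 34.0]]
tray [[ 510. -434.    4.]]
can [[ 651. -214.  170.]]
```

```bash
cat > ov.py <<'E'
from fit import *
f=lambda v:res([v[0],v[1],v[2],v[3],0])
r=least_squares(f,[558,177,-.12,.65]);v=[*r.x,0.];print(np.round(v,3),f(r.x).round(2))
S,bore,bd=pts(v)
def circ(c,n,rad,k=24):
    n=np.array(n)/np.linalg.norm(n);e=np.cross(n,[0,1,0.1]);e/=np.linalg.norm(e);g=np.cross(n,e);t=np.linspace(0,2*np.pi,k+1)
    return c+rad*(np.cos(t)[:,None]*e+np.sin(t)[:,None]*g)
Y=np.array([0,1,0.])
xa=R.from_euler("y",-np.pi/6).apply([1,0,0])
L=[W(v,q) for q in([[65,55,12],[65,-55,12],[-65,-55,12],[-65,55,12],[65,55,12]],circ(bore+46*ax0,ax0,8),circ(bore+4*ax0,ax0,15),circ(S+75*Y+88*bd,bd,7),circ(S+75*Y+44*bd,bd,7),
  [bore+i*20*xa+j*26*Y for i,j in((1,1),(1,-1),(-1,-1),(-1,1),(1,1))],[bore,bore+46*ax0])]
pins=[(497.6,-131.3,131),(490.7,-185.1,99),(484.4,-241,131)]
P=[circ(np.array(p)-[0,0,d],[0,0,1.],rr) for p in pins for d,rr in((0,9),(45,13))]
def draw(p,lines,x,y):
    im=cv2.resize(p["pixels"][y:y+50,x:x+66,::-1],(400,300),interpolation=cv2.INTER_CUBIC)
    for l in lines:
        u=((proj(p,l)-[x,y]+.5)*[6.06,6]).astype(int); cv2.polylines(im,[u],False,(0,255,255),1)
    return im
cv2.imwrite("pics/ov.png",np.vstack([np.hstack([draw(a,P,155,185),draw(a,L,260,140)]),np.hstack([draw(b,P,280,200),draw(b,L,165,180)])]))
print("bore",W(v,[bore]).round(1),"axis",(W([0,0,v[2]],[ax0])).round(4),"grip",W(v,[S+75*Y+66*bd]).round(1))
E
python3 ov.py
```

```text
[ 5.58831e+02  1.77381e+02 -1.22000e-01  6.63000e-01  0.00000e+00] [-0.16 -0.36 -0.11 -0.78  0.48  0.23  0.02  0.16  1.27 -0.29  0.5  -1.67
 -0.12  0.92  0.78 -1.01  0.19  0.07]
bore [[541.  179.6  93.2]] axis [[-0.4963  0.061   0.866 ]] grip [[577.1 250.7 127.4]]
```

View pics/ov.png

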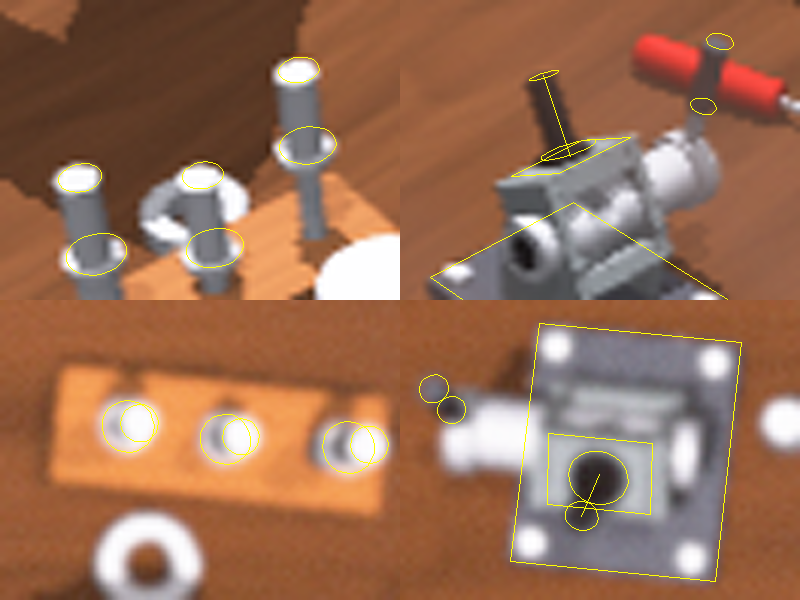

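The overlay agrees with both pictures to within about 1 px. That puts the bore at (541,180,93), the sleeve at 0.66 rad and the cross pin at (497.6,-131.3). Now I'll work out the plug approach.

```bash
cat > mv.py <<'E'
from h import *
yaw=-0.122
Rc=R.from_euler("z",yaw)
C=np.array([558.8,177.4,0]);th=np.pi/6
ax=Rc.apply([-.5,0,np.cos(th)]);xc=Rc.apply([np.cos(th),0,.5]);yc=Rc.apply([0,1,0])
S=C+[0,0,62];bore=S+36*ax
def rot(z,y):
    z=np.array(z,float);z/=np.linalg.norm(z);y=np.array(y,float);y=y-z*(y@z);y/=np.linalg.norm(y);return R.from_matrix(np.c_[np.cross(y,z),y,z])
Tc=rot(-ax,xc)                      # along the bore, closing in cradle x
def down(yw): return rot([0,0,-1],[np.cos(yw),np.sin(yw),0])
def cur():
    s=manip.get_state();return np.array(s["tcp_pos"]),R.from_euler("xyz",s["tool_rot"])
def steps(*wps,start=None):
    p,r=start or cur()
    for g,Rt in wps:
        t=np.array(g)-155*Rt.as_matrix()[:,2]
        d=r.inv().apply(t-p);w=(r.inv()*Rt).as_rotvec()
        print("shift",d.round(1).tolist(),"rot",w.round(3).tolist(),"len",np.linalg.norm(d).round(),"deg",np.degrees(np.linalg.norm(w)).round(),"tcp",t.round());p,r=t,Rt
E
python3 - <<'E'
from mv import *
steps(([430,-230,270],down(-.3)),(bore+100*ax,Tc),(bore+29*ax,Tc))
E
```

```text
shift [338.3, -273.8, -20.3] rot [0.0, -0.0, -0.958] len 436.0 deg 55.0 tcp [ 430. -230.  425.]
shift [401.5, -140.5, 111.0] rot [-0.522, 0.047, -0.174] len 440.0 deg 32.0 tcp [414. 195. 314.]
shift [-0.0, -0.0, 71.0] rot [0.0, 0.0, 0.0] len 71.0 deg 0.0 tcp [450. 191. 253.]
```

jog_arm([
  [338,-274,-20,0,0,-0.958],
  [338,-274,-20,0,0,-0.958],
  [338,-274,-20,0,0,-0.958],
  [338,-274,-20,0,0,-0.958],
  [338,-274,-20,0,0,-0.958],
  [338,-274,-20,0,0,-0.958],
  [338,-274,-20,0,0,-0.958],
  [338,-274,-20,0,0,-0.958],
  [338,-274,-20,0,0,-0.958],
  [338,-274,-20,0,0,-0.958],
], claw=0)

```text
time_s: 1.93
tcp_pos: [419.9, -243.9, 424.3]
tool_rot: [3.141, 0.0, 1.271]
wrist_force: [-0.0, -0.9, -0.5]
width: 42.6
finger_force: 0.0
```

```bash
python3 - <<'E'
from mv import *
print(cur()[0].round(1),manip.get_state()["width"])
steps((bore+100*ax,Tc))
E
```

```text
[ 419.9 -243.9  424.3] 42.564769393277146
shift [417.8, -135.2, 110.0] rot [-0.521, 0.047, -0.174] len 453.0 deg 32.0 tcp [414. 195. 314.]
```

jog_arm([
  [418,-135,110,-0.521,0.047,-0.174],
  [418,-135,110,-0.521,0.047,-0.174],
  [418,-135,110,-0.521,0.047,-0.174],
  [418,-135,110,-0.521,0.047,-0.174],
  [418,-135,110,-0.521,0.047,-0.174],
  [418,-135,110,-0.521,0.047,-0.174],
  [418,-135,110,-0.521,0.047,-0.174],
  [418,-135,110,-0.521,0.047,-0.174],
  [418,-135,110,-0.521,0.047,-0.174],
  [418,-135,110,-0.521,0.047,-0.174],
])

```text
time_s: 2.77
tcp_pos: [413.7, 160.5, 322.9]
tool_rot: [2.617, -0.001, 1.449]
wrist_force: [0.1, -1.1, -0.0]
width: 42.6
finger_force: 0.0
```

jog_arm([
  [0,0,0,0,0,0],
  [0,0,0,0,0,0],
])

```text
time_s: 2.93
tcp_pos: [413.4, 160.8, 321.9]
tool_rot: [2.621, 0.001, 1.455]
wrist_force: [-0.1, -0.8, -0.0]
width: 42.7
finger_force: 0.0
```

```bash
python3 - <<'E'
from mv import *
print(cur()[0].round(1))
steps((bore+100*ax,Tc),(bore+29*ax,Tc))
steps((bore+29*ax,Tc))
E
```

```text
[413.4 160.8 321.9]
shift [34.2, -6.5, 5.3] rot [-0.003, -0.003, 0.006] len 35.0 deg 0.0 tcp [414. 195. 314.]
shift [-0.0, -0.0, 71.0] rot [0.0, 0.0, 0.0] len 71.0 deg 0.0 tcp [450. 191. 253.]
shift [34.0, -6.3, 76.3] rot [-0.003, -0.003, 0.006] len 84.0 deg 0.0 tcp [450. 191. 253.]
```

jog_arm([
  [34,-6.4,5,0,0,0.006],
  [34,-6.4,25,0,0,0.006],
  [34,-6.4,45,0,0,0.006],
  [34,-6.4,60,0,0,0.006],
  [34,-6.4,70,0,0,0.006],
  [34,-6.4,76,0,0,0.006],
  [34,-6.4,76,0,0,0.006],
])

```text
time_s: 3.52
tcp_pos: [451.1, 186.5, 252.9]
tool_rot: [2.621, -0.003, 1.441]
wrist_force: [0.2, -0.1, -0.0]
width: 42.5
finger_force: 0.0
```

jog_arm([
  [0,0,0,0,0,0],
  [0,0,0,0,0,0],
  [0,0,0,0,0,0],
  [0,0,0,0,0,0],
], claw=-1)

```text
time_s: 3.85
tcp_pos: [449.5, 187.8, 253.7]
tool_rot: [2.621, -0.002, 1.443]
wrist_force: [-4.1, 0.1, 1.9]
width: 14.6
finger_force: 58.3
```

```bash
python3 - <<'E'
from mv import *
s=manip.get_state()
p,r=cur();print(p.round(1),s["width"],"F tool",r.inv().apply(s["wrist_force"]).round(1),"grasp-from-bore (xc,yc,ax)",[(round(float((p+155*r.as_matrix()[:,2]-bore)@u),1)) for u in(xc,yc,ax)])
E
```

```text
[449.5 187.8 253.7] 14.587198719332253 F tool [-0.4 -2.6 -3.7] grasp-from-bore (xc,yc,ax) [0.3, -3.2, 29.9]
```

jog_arm([
  [0,0,-8,0,0,0],
  [0,0,-20,0,0,0],
  [0,0,-45,0,0,0],
  [0,0,-80,0,0,0],
  [0,0,-100,0,0,0],
  [0,0,-100,0,0,0],
  [0,0,-100,0,0,0],
])

```text
time_s: 4.43
tcp_pos: [401.2, 194.6, 342.7]
tool_rot: [2.614, -0.006, 1.445]
wrist_force: [0.7, -1.0, -0.9]
width: 14.5
finger_force: 58.5
```

```bash
python3 - <<'E'
from mv import *
s=manip.get_state();print(s["width"],s["finger_force"],s["qd"].round(3))
p,r=cur();print(p.round(2),[(round(float((p+155*r.as_matrix()[:,2]-bore)@u),1)) for u in(xc,yc,ax)])
b=manip.get_image("top");a=manip.get_image("scene")
im=np.hstack([cv2.resize(a["pixels"][110:210,240:350,::-1],(400,360)),cv2.resize(b["pixels"][160:250,150:250,::-1],(400,360))]);cv2.imwrite("pics/p5.png",im)
m=[q for q in manip.regions_of("tray",b)][0];print(m["rect"],m["p"])
c=cv2.minAreaRect(np.argwhere(m["mask"])[:,::-1].astype(np.float32));print(atz(b,cv2.boxPoints(c),25).round())
steps(([430,-430,250],down(-.12)))
print(cur()[0].round(2))
E
```

```text
14.466039915524384 58.50386917591095 [-0.012  0.054  0.027 -0.003  0.     0.003]
[401.2  194.61 342.67] [3.7, -1.6, 131.3]
[372.8, 196.5, 34.0, 40.8] 0.73
[[ 576. -372.   25.]
 [ 573. -489.   25.]
 [ 442. -479.   25.]
 [ 445. -364.   25.]]
shift [-615.0, 127.4, -4.7] rot [0.521, -0.001, -0.008] len 628.0 deg 30.0 tcp [ 430. -430.  405.]
[400.76 193.95 339.14]
```

View pics/p5.png

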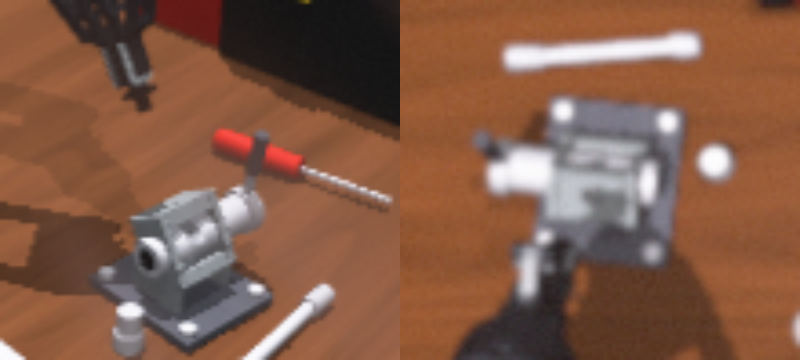

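The plug is out and held between the fingers (left crop, about 140,100 px), and the bore is open. The tray centre is near (509,-426). I'll carry the plug there.

jog_arm([
  [-400,84,0,0.35,0,0],
  [-400,84,0,0.35,0,0],
  [-400,84,0,0.35,0,0],
  [-400,84,0,0.35,0,0],
  [-400,84,0,0.35,0,0],
  [-400,84,0,0.35,0,0],
  [-400,84,0,0.35,0,0],
  [-400,84,0,0.35,0,0],
  [-400,84,0,0.35,0,0],
  [-400,84,0,0.35,0,0],
])

```text
time_s: 5.42
tcp_pos: [421.6, -209.2, 378.7]
tool_rot: [2.972, -0.005, 1.442]
wrist_force: [0.1, 0.3, 0.2]
width: 14.4
finger_force: 58.6
```

```bash
python3 - <<'E'
from mv import *
print(cur()[0].round(1));steps(([490,-426,230],down(-.12)))
E
```

```text
[ 421.6 -209.2  378.7]
shift [-206.2, 95.4, 9.0] rot [0.17, -0.004, -0.009] len 227.0 deg 10.0 tcp [ 490. -426.  385.]
```

jog_arm([
  [-206,95,9,0.17,0,0],
  [-206,95,9,0.17,0,0],
  [-206,95,9,0.17,0,0],
  [-206,95,9,0.17,0,0],
  [-206,95,9,0.17,0,0],
  [-206,95,9,0.17,0,0],
  [-206,95,9,0.17,0,0],
  [-206,95,9,0.17,0,0],
  [-206,95,9,0.17,0,0],
])

```text
time_s: 6.17
tcp_pos: [490.2, -422.7, 384.7]
tool_rot: [-3.141, -0.006, 1.443]
wrist_force: [-0.5, 0.2, -0.2]
width: 14.3
finger_force: 58.8
```

```bash
python3 - <<'E'
from mv import *
print(cur()[0].round(1));steps(([509,-426,56],down(-.12)))
E
```

```text
[ 490.2 -422.7  384.7]
shift [-2.0, 19.2, 173.7] rot [-0.001, -0.006, -0.007] len 175.0 deg 1.0 tcp [ 509. -426.  211.]
```

jog_arm([
  [-2,19,40,0,0,0],
  [-2,19,80,0,0,0],
  [-2,19,120,0,0,0],
  [-2,19,150,0,0,0],
  [-2,19,165,0,0,0],
  [-2,19,173,0,0,0],
  [-2,19,173,0,0,0],
  [-2,19,173,0,0,0],
  [-2,19,173,0,0,0],
])

```text
time_s: 6.92
tcp_pos: [510.8, -427.9, 217.2]
tool_rot: [3.135, -0.0, 1.444]
wrist_force: [0.1, -0.1, -0.5]
width: 14.2
finger_force: 58.8
```

jog_arm([
  [0,0,0,0,0,0],
  [0,0,0,0,0,0],
  [0,0,0,0,0,0],
  [0,0,-40,0,0,0],
  [0,0,-80,0,0,0],
  [0,0,-120,0,0,0],
  [0,0,-160,0,0,0],
  [0,0,-185,0,0,0],
  [0,0,-185,0,0,0],
], claw=0)

```text
time_s: 7.67
tcp_pos: [510.6, -429.1, 409.5]
tool_rot: [3.126, 0.007, 1.444]
wrist_force: [1.1, -0.8, 0.8]
width: 42.8
finger_force: 0.0
```

```bash
python3 - <<'E'
from mv import *
b=manip.get_image("top");a=manip.get_image("scene")
im=np.hstack([cv2.resize(a["pixels"][230:340,70:180,::-1],(400,400)),cv2.resize(b["pixels"][170:270,340:440,::-1],(400,400))]);cv2.imwrite("pics/p6.png",im)
print(cur()[0].round(1))
# bar: sleeve 0.66; grasp bar
def bar(phi): return R.from_rotvec(phi*yc).apply(ax)
for phi in(.663,):
    bd=bar(phi);T=rot(-bd,np.cross(bd,yc)*-1)
    print(T.as_matrix()[:,1],"grip",(S+75*yc+66*bd).round())
# is tool y along xc?
steps(([430,-130,250],Tc))
E
```

```text
[ 509.4 -427.9  401.8]
[ 0.9829387  -0.12051704 -0.13895017] grip [577. 251. 127.]
shift [285.0, -194.1, 16.5] rot [-0.517, 0.001, -0.005] len 345.0 deg 30.0 tcp [ 353. -121.  384.]
```

View pics/p6.png

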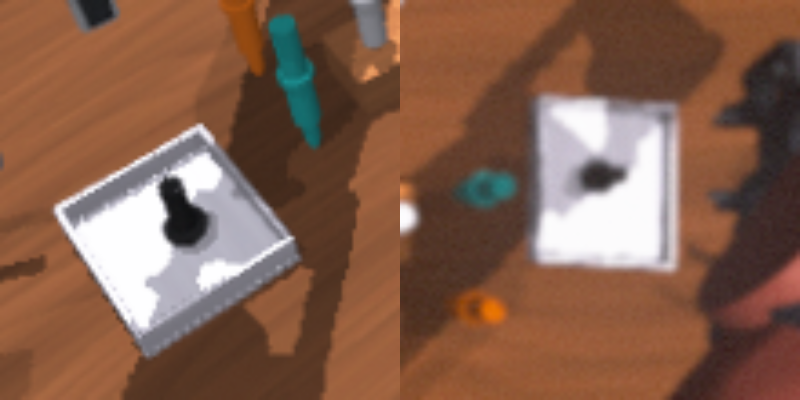

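The plug stands or lies in the middle of the tray (left crop 180,215, right crop 600,175). Next is the tommy bar.

jog_arm([
  [300,-90,-20,0,0,0],
  [300,-90,-20,0,0,0],
  [300,-90,-20,0,0,0],
  [300,-90,-20,0,0,0],
  [300,-90,-20,0,0,0],
  [300,-90,-20,0,0,0],
  [300,-90,-20,0,0,0],
  [300,-90,-20,0,0,0],
])

```text
time_s: 8.43
tcp_pos: [455.9, -115.0, 417.2]
tool_rot: [-3.139, -0.007, 1.446]
wrist_force: [0.4, 0.4, 1.0]
width: 42.8
finger_force: 0.0
```

```bash
cat >> mv.py <<'E'
def bar(phi): return R.from_rotvec(phi*yc).apply(ax)
def Tb(phi): bd=bar(phi);return rot(-bd,R.from_rotvec(phi*yc).apply(xc))
def gb(phi,e=0): return S+75*yc+(66+e)*bar(phi)
E
python3 - <<'E'
from mv import *
print(cur()[0].round(1));steps((gb(.663,80),Tb(.663)))
E
```

```text
[ 455.9 -115.   417.2]
shift [377.7, 107.3, 59.3] rot [0.136, -0.007, -0.003] len 397.0 deg 8.0 tcp [609. 247. 360.]
```

jog_arm([
  [378,107,59,0.136,0,0],
  [378,107,59,0.136,0,0],
  [378,107,59,0.136,0,0],
  [378,107,59,0.136,0,0],
  [378,107,59,0.136,0,0],
  [378,107,59,0.136,0,0],
  [378,107,59,0.136,0,0],
  [378,107,59,0.136,0,0],
  [378,107,59,0.136,0,0],
  [378,107,59,0.136,0,0],
])

```text
time_s: 9.27
tcp_pos: [611.6, 246.6, 358.2]
tool_rot: [-3.003, -0.003, 1.446]
wrist_force: [0.3, -0.3, 0.3]
width: 42.9
finger_force: 0.0
```

jog_arm([
  [0,0,0,0,0,0],
  [0,0,0,0,0,0],
  [0,0,0,0,0,0],
  [0,0,0,0,0,0],
])

```text
time_s: 9.6
tcp_pos: [611.5, 241.6, 361.5]
tool_rot: [-3.006, -0.002, 1.443]
wrist_force: [-0.0, -0.6, 0.0]
width: 42.5
finger_force: 0.0
```

```bash
python3 - <<'E'
from mv import *
print(cur()[0].round(1));steps((gb(.663,80),Tb(.663)));steps((gb(.663,4),Tb(.663)))
E
```

```text
[611.5 241.6 361.5]
shift [4.8, -2.5, 1.8] rot [0.004, -0.003, -0.006] len 6.0 deg 0.0 tcp [609. 247. 360.]
shift [4.6, -2.8, 77.8] rot [0.004, -0.003, -0.006] len 78.0 deg 0.0 tcp [599. 248. 285.]
```

jog_arm([
  [4.7,-2.7,5,0.004,0,-0.006],
  [4.7,-2.7,30,0.004,0,-0.006],
  [4.7,-2.7,50,0.004,0,-0.006],
  [4.7,-2.7,66,0.004,0,-0.006],
  [4.7,-2.7,77,0.004,0,-0.006],
  [4.7,-2.7,77,0.004,0,-0.006],
  [4.7,-2.7,77,0.004,0,-0.006],
])

```text
time_s: 10.18
tcp_pos: [599.5, 249.0, 286.1]
tool_rot: [-3.003, -0.004, 1.449]
wrist_force: [0.6, 0.1, -0.1]
width: 42.4
finger_force: 0.0
```

jog_arm([
  [0,0,0,0,0,0],
  [0,0,0,0,0,0],
  [0,0,0,0,0,0],
  [0,0,0,0,0,0],
], claw=-1)

```text
time_s: 10.52
tcp_pos: [600.0, 249.8, 288.7]
tool_rot: [-3.004, -0.005, 1.45]
wrist_force: [-3.2, -0.8, 5.6]
width: 12.7
finger_force: 58.6
```

```bash
cat >> mv.py <<'E'
def rep():
    s=manip.get_state();p,r=cur();g=p+155*r.as_matrix()[:,2]
    d=g-S;print("bar phi at grasp",np.arctan2(d@xc,d@ax).round(3),"rad",np.hypot(d@xc,d@ax).round(1),"tool phi",round(float(np.arctan2(-r.as_matrix()[:,2]@xc,-r.as_matrix()[:,2]@ax)),3))
    print("bore off xc,yc,ax",[round(float((g-bore)@u),1) for u in(xc,yc,ax)],"w",round(s["width"],1),"Ftool",r.inv().apply(s["wrist_force"]).round(1),"tq",r.inv().apply(s["ft_torque"]).round(2))
E
python3 - <<'E'
from mv import *
rep()
E
```

```text
bar phi at grasp 0.669 rad 73.9 tool phi 0.662
bore off xc,yc,ax [45.8, 77.6, 22.0] w 12.7 Ftool [-1.2 -3.8 -5.2] tq [ 0.84 -0.11  0.03]
```

jog_arm([
  [0,-24.8,1.4,-0.11,0,0],
  [0,-49.3,5.4,-0.22,0,0],
  [0,-73.2,12.2,-0.33,0,0],
  [0,-96.3,21.5,-0.44,0,0],
  [0,-118.1,33.3,-0.55,0,0],
  [0,-139.5,48,-0.665,0,0],
  [0,-139.5,48,-0.665,0,0],
  [0,-139.5,48,-0.665,0,0],
  [0,-139.5,48,-0.665,0,0],
])

```text
time_s: 11.27
tcp_pos: [453.8, 268.1, 259.5]
tool_rot: [2.617, -0.005, 1.448]
wrist_force: [-21.4, 1.7, 18.6]
width: 12.2
finger_force: 61.4
```

```bash
python3 - <<'E'
from mv import *
rep()
E
```

```text
bar phi at grasp -0.011 rad 73.7 tool phi -0.001
bore off xc,yc,ax [-0.8, 77.9, 37.7] w 12.2 Ftool [ -0.9  -9.2 -26.9] tq [ 2.29 -0.09  0.2 ]
```

jog_arm([
  [0,0,0,0,0,0],
  [0,0,0,0,0,0],
  [0,0,0,0,0,0],
  [0,0,-30,0,0,0],
  [0,0,-70,0,0,0],
  [0,0,-110,0,0,0],
  [0,0,-130,0,0,0],
  [0,0,-130,0,0,0],
  [0,0,-130,0,0,0],
], claw=0)

```text
time_s: 12.02
tcp_pos: [391.6, 274.9, 372.2]
tool_rot: [2.611, -0.007, 1.45]
wrist_force: [-0.6, -0.5, -0.0]
width: 42.7
finger_force: 0.0
```

```bash
python3 - <<'E'
from mv import *
rep();print(cur()[0].round(1))
steps(([497.6,-131.3,250],down(-.12)))
E
```

```text
bar phi at grasp 0.011 rad 202.6 tool phi -0.007
bore off xc,yc,ax [2.2, 77.4, 166.6] w 42.7 Ftool [-0.5 -0.5 -0.3] tq [0.28 0.   0.02]
[391.6 274.9 372.2]
shift [-390.2, 150.9, 47.5] rot [0.531, -0.007, -0.002] len 421.0 deg 30.0 tcp [ 498. -131.  405.]
```

jog_arm([
  [-390,151,47,0.531,0,0],
  [-390,151,47,0.531,0,0],
  [-390,151,47,0.531,0,0],
  [-390,151,47,0.531,0,0],
  [-390,151,47,0.531,0,0],
  [-390,151,47,0.531,0,0],
  [-390,151,47,0.531,0,0],
  [-390,151,47,0.531,0,0],
  [-390,151,47,0.531,0,0],
  [-390,151,47,0.531,0,0],
])

```text
time_s: 12.85
tcp_pos: [493.4, -120.7, 400.5]
tool_rot: [-3.134, -0.005, 1.448]
wrist_force: [1.3, 0.3, 0.0]
width: 43.1
finger_force: 0.0
```

jog_arm([
  [0,0,0,0,0,0],
  [0,0,0,0,0,0],
  [0,0,0,0,0,0],
])

```text
time_s: 13.1
tcp_pos: [493.1, -118.2, 400.7]
tool_rot: [-3.134, -0.006, 1.448]
wrist_force: [1.0, 0.5, -0.5]
width: 42.2
finger_force: 0.0
```

```bash
python3 - <<'E'
from mv import *
print(cur()[0].round(1))
steps(([497.6,-131.3,250],down(-.12)))
steps(([497.6,-131.3,111],down(-.12)))
a=manip.get_image("scene");b=manip.get_image("top")
im=np.hstack([cv2.resize(a["pixels"][120:240,150:350,::-1],(500,400)),cv2.resize(b["pixels"][160:250,160:230,::-1],(300,400))]);cv2.imwrite("pics/p7.png",im)
E
```

```text
[ 493.1 -118.2  400.7]
shift [-12.5, 6.0, -4.4] rot [-0.008, -0.006, -0.003] len 15.0 deg 1.0 tcp [ 498. -131.  405.]
shift [-13.3, 7.1, 134.6] rot [-0.008, -0.006, -0.003] len 135.0 deg 1.0 tcp [ 498. -131.  266.]
```

View pics/p7.png

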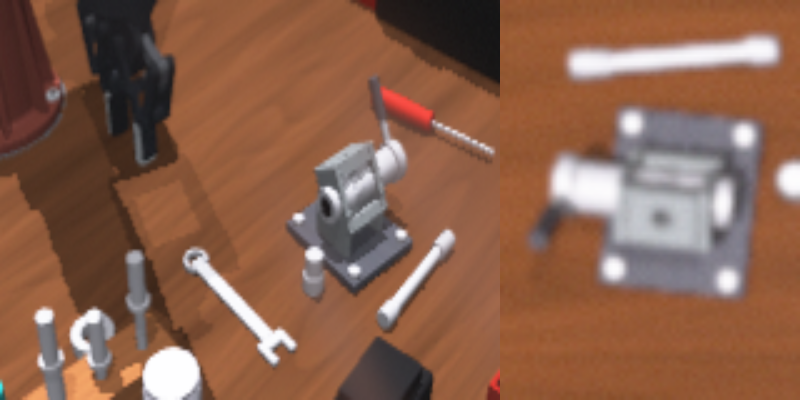

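The bar is now parallel to the bore, and the open hole shows in the right crop at (661,217). Now I'll pick up the cross pin and re-measure the hole.

jog_arm([
  [-13,7,0,-0.008,-0.006,0],
  [-13,7,30,-0.008,-0.006,0],
  [-13,7,60,-0.008,-0.006,0],
  [-13,7,90,-0.008,-0.006,0],
  [-13,7,115,-0.008,-0.006,0],
  [-13,7,128,-0.008,-0.006,0],
  [-13,7,135,-0.008,-0.006,0],
  [-13,7,135,-0.008,-0.006,0],
  [-13,7,135,-0.008,-0.006,0],
  [-13,7,135,-0.008,-0.006,0],
])

```text
time_s: 14.03
tcp_pos: [499.3, -130.9, 269.4]
tool_rot: [3.134, 0.003, 1.45]
wrist_force: [1.1, -1.2, 0.6]
width: 42.4
finger_force: 0.0
```

```bash
python3 - <<'E'
from mv import *
print(cur()[0].round(1));steps(([497.6,-131.3,111],down(-.12)))
b=manip.get_image("top")
g=cv2.cvtColor(b["pixels"],cv2.COLOR_RGB2GRAY).astype(float)
print("proj bore",proj(b,[bore]).round(2)); print(g[202:216,188:208].astype(int))
E
```

```text
[ 499.3 -130.9  269.4]
shift [-0.6, -1.7, 3.4] rot [0.007, 0.003, -0.0] len 4.0 deg 0.0 tcp [ 498. -131.  266.]
proj bore [[197.48 208.59]]
[[191 167 159 155 154 149 148 146 144 141 137 137 137 143 152 149 151 147
  149 146]
 [197 181 183 183 183 179 174 170 167 166 164 159 160 155 153 150 147 142
  150 158]
 [195 187 191 194 197 193 192 187 187 190 192 189 186 178 177 177 169 164
  171 180]
 [193 183 191 196 197 198 194 196 195 193 195 197 194 194 195 190 184 179
  179 188]
 [189 183 185 196 197 199 199 193 183 180 186 196 193 199 197 195 195 181
  182 186]
 [188 180 191 197 202 197 195 173 155 150 160 181 188 196 198 200 193 185
  181 185]
 [187 181 195 197 198 200 186 163 132 123 134 159 182 195 195 196 191 180
  178 182]
 [187 181 191 197 201 196 188 162 129 119 130 147 174 192 197 199 193 179
  176 187]
 [187 183 190 201 197 197 190 174 154 143 145 164 179 193 200 196 194 182
  174 185]
 [190 189 194 195 198 198 197 189 179 171 173 183 191 196 196 198 194 181
  178 181]
 [192 187 193 197 195 199 198 198 193 188 191 194 196 197 197 195 189 180
  176 181]
 [182 179 185 193 190 190 191 188 195 196 195 198 196 195 197 198 192 182
  177 181]
 [157 154 158 162 167 167 172 177 180 182 182 189 189 193 193 190 186 182
  178 185]
 [127 123 128 131 132 138 142 147 152 150 158 160 165 165 162 168 169 171
  173 177]]
```

jog_arm([
  [-0.6,-1.7,3,0.007,0,0],
  [-0.6,-1.7,3,0.007,0,0],
  [-0.6,-1.7,3,0.007,0,0],
])

```text
time_s: 14.33
tcp_pos: [496.7, -131.3, 265.3]
tool_rot: [-3.14, 0.002, 1.45]
wrist_force: [0.6, 0.4, 0.3]
width: 42.9
finger_force: 0.0
```

jog_arm([
  [0,0,0,0,0,0],
  [0,0,0,0,0,0],
  [0,0,0,0,0,0],
  [0,0,0,0,0,0],
], claw=-1)

```text
time_s: 14.67
tcp_pos: [497.0, -131.3, 265.2]
tool_rot: [-3.14, 0.002, 1.45]
wrist_force: [1.1, -0.1, 0.7]
width: 16.5
finger_force: 58.4
```

```bash
python3 - <<'E'
from mv import *
s=manip.get_state();p,r=cur();print(p.round(1),s["width"],s["finger_force"],r.inv().apply(s["wrist_force"]).round(1),r.as_euler("xyz").round(3), "tool z",r.as_matrix()[:,2].round(4))
E
```

```text
[ 497.  -131.3  265.2] 16.492541865122885 58.39188873767853 [ 0.   1.1 -0.7] [-3.14e+00  2.00e-03  1.45e+00] tool z [-0.0015 -0.0017 -1.    ]
```

jog_arm([
  [0,0,-8,0,0,0],
  [0,0,-20,0,0,0],
  [0,0,-40,0,0,0],
  [0,0,-70,0,0,0],
  [0,0,-105,0,0,0],
  [0,0,-140,0,0,0],
  [0,0,-165,0,0,0],
  [0,0,-165,0,0,0],
  [0,0,-165,0,0,0],
])

```text
time_s: 15.42
tcp_pos: [497.1, -131.0, 432.9]
tool_rot: [3.141, 0.003, 1.45]
wrist_force: [0.0, 0.2, -2.1]
width: 16.5
finger_force: 59.0
```

```bash
python3 - <<'E'
from mv import *
print(cur()[0].round(1),manip.get_state()["width"])
b0=bore+.3*yc
steps((b0+(103+40)*ax,Tc))
E
```

```text
[ 497.1 -131.   432.9] 16.452152136951685
shift [314.3, -143.1, 80.6] rot [-0.523, 0.003, 0.002] len 355.0 deg 30.0 tcp [393. 198. 351.]
```

jog_arm([
  [314,-143,80,-0.523,0,0],
  [314,-143,80,-0.523,0,0],
  [314,-143,80,-0.523,0,0],
  [314,-143,80,-0.523,0,0],
  [314,-143,80,-0.523,0,0],
  [314,-143,80,-0.523,0,0],
  [314,-143,80,-0.523,0,0],
  [314,-143,80,-0.523,0,0],
  [314,-143,80,-0.523,0,0],
  [314,-143,80,-0.523,0,0],
])

```text
time_s: 16.25
tcp_pos: [389.5, 200.2, 345.6]
tool_rot: [2.63, 0.005, 1.455]
wrist_force: [-0.3, -0.8, -2.0]
width: 16.0
finger_force: 59.1
```

jog_arm([
  [0,0,0,0,0,0],
  [0,0,0,0,0,0],
  [0,0,0,0,0,0],
  [0,0,0,0,0,0],
  [0,0,0,0,0,0],
])

```text
time_s: 16.67
tcp_pos: [393.3, 196.9, 349.9]
tool_rot: [2.621, 0.002, 1.447]
wrist_force: [-0.4, -0.3, -1.4]
width: 16.6
finger_force: 59.1
```

```bash
python3 - <<'E'
from mv import *
b0=bore+.3*yc
rep();steps((b0+(103+8)*ax,Tc))
E
```

```text
bar phi at grasp -0.004 rad 177.6 tool phi 0.003
bore off xc,yc,ax [-0.8, -1.1, 141.6] w 16.6 Ftool [-0.3 -1.   1. ] tq [0.3  0.02 0.  ]
shift [1.2, 0.4, 30.6] rot [-0.003, 0.002, -0.0] len 31.0 deg 0.0 tcp [409. 196. 324.]
```

jog_arm([
  [1.2,0.4,15,-0.003,0.002,0],
  [1.2,0.4,30,-0.003,0.002,0],
  [1.2,0.4,30,-0.003,0.002,0],
  [1.2,0.4,30,-0.003,0.002,0],
  [1.2,0.4,30,-0.003,0.002,0],
  [1.2,0.4,30,-0.003,0.002,0],
])

```text
time_s: 17.17
tcp_pos: [408.4, 197.1, 324.7]
tool_rot: [2.617, -0.001, 1.45]
wrist_force: [0.3, -0.8, -0.5]
width: 16.6
finger_force: 59.2
```

```bash
python3 - <<'E'
from mv import *
b0=bore+.3*yc
rep();steps((b0+(103+8)*ax,Tc));steps((b0+29.2*ax,Tc))
a=manip.get_image("scene");b=manip.get_image("top")
def dr(p,x,y,w,h,L):
    k=400/w;im=cv2.resize(p["pixels"][y:y+h,x:x+w,::-1],(400,int(h*k)),interpolation=cv2.INTER_CUBIC)
    u=((proj(p,L)-[x,y]+.5)*k).astype(int)
    for q in u: cv2.circle(im,tuple(int(i) for i in q),2,(0,255,255),-1)
    return im
pts=[bore,bore+8*ax,bore+82*ax,bore+30*ax]
cv2.imwrite("pics/p8.png",np.hstack([dr(a,255,130,66,66,pts),dr(b,165,180,66,66,pts)]))
E
```

```text
bar phi at grasp 0.001 rad 148.4 tool phi -0.001
bore off xc,yc,ax [0.2, 1.4, 112.4] w 16.6 Ftool [-0.7  0.1  0.7] tq [ 0.4  -0.03 -0.03]
shift [-0.9, 0.0, 1.4] rot [0.001, -0.001, 0.001] len 2.0 deg 0.0 tcp [409. 196. 324.]
shift [-1.0, -0.1, 83.2] rot [0.001, -0.001, 0.001] len 83.0 deg 0.0 tcp [450. 191. 253.]
```

View pics/p8.png

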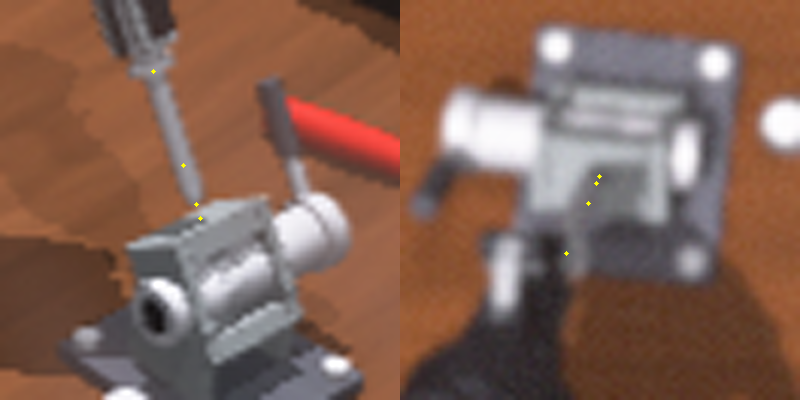

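The pin tip sits right above the hole (left crop 198,205) and lies along the predicted axis. I'll insert it gently.

jog_arm([
  [-0.9,0,4,0,0,0],
  [-0.9,0,8,0,0,0],
  [-0.9,0,11,0,0,0],
  [-0.9,0,14,0,0,0],
  [-0.9,0,17,0,0,0],
  [-0.9,0,17,0,0,0],
  [-0.9,0,17,0,0,0],
])

```text
time_s: 17.85
tcp_pos: [416.4, 195.1, 308.6]
tool_rot: [2.619, 0.001, 1.45]
wrist_force: [-0.5, -0.3, -1.7]
width: 16.3
finger_force: 59.1
```

```bash
python3 - <<'E'
from mv import *
rep();steps((bore+.3*yc+29.2*ax,Tc))
E
```

```text
bar phi at grasp -0.009 rad 130.3 tool phi 0.001
bore off xc,yc,ax [-1.1, 0.3, 94.3] w 16.3 Ftool [-0.3 -1.3  1.2] tq [ 0.42 -0.08  0.01]
shift [0.0, 1.0, 65.1] rot [-0.001, -0.0, 0.002] len 65.0 deg 0.0 tcp [450. 191. 253.]
```

jog_arm([
  [0,0.5,3,0,0,0],
  [0,0.8,6,0,0,0],
  [0,0.8,9,0,0,0],
  [0,0.8,12,0,0,0],
  [0,0.8,14,0,0,0],
  [0,0.8,14,0,0,0],
  [0,0.8,14,0,0,0],
])

```text
time_s: 18.43
tcp_pos: [423.9, 194.1, 296.7]
tool_rot: [2.62, 0.001, 1.45]
wrist_force: [-1.1, -1.4, -4.0]
width: 16.6
finger_force: 58.9
```

```bash
python3 - <<'E'
from mv import *
rep();steps((bore+.3*yc+29.2*ax,Tc))
E
```

```text
bar phi at grasp -0.006 rad 116.2 tool phi 0.002
bore off xc,yc,ax [-0.6, 0.2, 80.2] w 16.6 Ftool [-1.5 -2.8  3. ] tq [ 0.78 -0.27 -0.01]
shift [0.1, 0.5, 51.0] rot [-0.002, -0.0, 0.002] len 51.0 deg 0.0 tcp [450. 191. 253.]
```

jog_arm([
  [0,0,4,0,0,0],
  [0,0,8,0,0,0],
  [0,0,12,0,0,0],
  [0,0,16,0,0,0],
  [0,0,20,0,0,0],
  [0,0,20,0,0,0],
  [0,0,20,0,0,0],
])

```text
time_s: 19.02
tcp_pos: [434.0, 192.9, 279.2]
tool_rot: [2.619, 0.001, 1.451]
wrist_force: [-1.6, -2.2, -4.3]
width: 16.5
finger_force: 59.1
```

```bash
python3 - <<'E'
from mv import *
rep();steps((bore+.3*yc+29.2*ax,Tc))
E
```

```text
bar phi at grasp -0.006 rad 96.0 tool phi 0.001
bore off xc,yc,ax [-0.6, 0.3, 60.0] w 16.5 Ftool [-2.3 -3.3  3. ] tq [ 0.95 -0.48 -0.01]
shift [0.1, 0.4, 30.8] rot [-0.001, -0.0, 0.002] len 31.0 deg 0.0 tcp [450. 191. 253.]
```

jog_arm([
  [-0.3,-0.3,4,0,0,0],
  [-0.3,-0.3,8,0,0,0],
  [-0.3,-0.3,12,0,0,0],
  [-0.3,-0.3,16,0,0,0],
  [-0.3,-0.3,20,0,0,0],
  [-0.3,-0.3,24,0,0,0],
  [-0.3,-0.3,24,0,0,0],
  [-0.3,-0.3,24,0,0,0],
])

```text
time_s: 19.68
tcp_pos: [445.6, 191.3, 258.7]
tool_rot: [2.619, 0.0, 1.451]
wrist_force: [-1.5, -2.6, -5.2]
width: 16.7
finger_force: 59.0
```

```bash
python3 - <<'E'
from mv import *
rep();steps((bore+.3*yc+29.2*ax,Tc))
E
```

```text
bar phi at grasp -0.008 rad 72.4 tool phi 0.001
bore off xc,yc,ax [-0.6, 0.1, 36.4] w 16.7 Ftool [-2.7 -3.7  3.9] tq [ 0.94 -0.41 -0.  ]
shift [0.3, 0.4, 7.2] rot [-0.001, -0.001, 0.002] len 7.0 deg 0.0 tcp [450. 191. 253.]
```

Lower bridge passed. Next is seating the collar.

jog_arm([
  [0,0,2,0,0,0],
  [0,0,4,0,0,0],
  [0,0,6,0,0,0],
  [0,0,7,0,0,0],
  [0,0,8,0,0,0],
  [0,0,8,0,0,0],
  [0,0,8,0,0,0],
])

```text
time_s: 20.27
tcp_pos: [449.0, 191.1, 253.1]
tool_rot: [2.619, 0.001, 1.45]
wrist_force: [-13.9, -1.8, 8.6]
width: 16.8
finger_force: 61.2
```

```bash
python3 - <<'E'
from mv import *
rep()
E
```

```text
bar phi at grasp -0.007 rad 65.9 tool phi 0.001
bore off xc,yc,ax [-0.5, 0.2, 29.9] w 16.8 Ftool [ -3.5  -7.5 -14.2] tq [ 1.67 -0.74  0.04]
```

jog_arm([
  [0,0,0.8,0,0,0],
  [0,0,0.8,0,0,0],
  [0,0,0.8,0,0,0],
])

```text
time_s: 20.52
tcp_pos: [449.1, 191.2, 253.1]
tool_rot: [2.619, 0.001, 1.45]
wrist_force: [-21.6, -2.2, 16.2]
width: 16.5
finger_force: 62.3
```

jog_arm([
  [0,0,0,0,0,0],
  [0,0,0,0,0,0],
  [0,0,0,0,0,0],
  [0,0,0,0,0,0],
  [0,0,-30,0,0,0],
  [0,0,-70,0,0,0],
  [0,0,-110,0,0,0],
  [0,0,-150,0,0,0],
  [0,0,-150,0,0,0],
  [0,0,-150,0,0,0],
], claw=0)

```text
time_s: 21.35
tcp_pos: [376.2, 200.6, 385.7]
tool_rot: [2.609, -0.005, 1.452]
wrist_force: [-0.6, 0.6, -1.2]
width: 42.7
finger_force: 0.0
```

```bash
python3 - <<'E'
from mv import *
s=manip.get_state();print(s["width"],s["wrist_force"])
a=manip.get_image("scene");b=manip.get_image("top")
def dr(p,x,y,w,h,L,W=400):
    k=W/w;im=cv2.resize(p["pixels"][y:y+h,x:x+w,::-1],(W,int(h*k)),interpolation=cv2.INTER_CUBIC)
    for q in ((proj(p,L)-[x,y]+.5)*k).astype(int): cv2.circle(im,tuple(int(i) for i in q),2,(0,255,255),-1)
    return im
pts=[bore+5*ax,bore+50*ax]
cv2.imwrite("pics/p9.png",np.hstack([dr(a,255,130,66,66,pts),dr(a,110,180,110,110,[[490.7,-185.1,99],[484.4,-241,131]])]))
E
```

```text
42.726713004585754 [-0.56231488  0.57607689 -1.17481719]
```

View pics/p9.png

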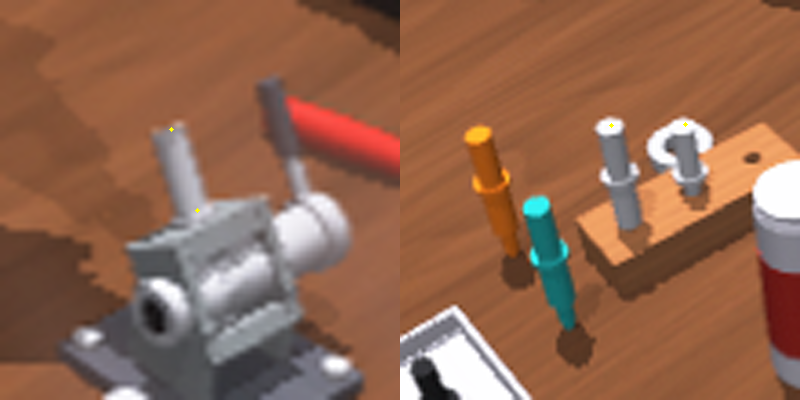

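The pin is home: its collar is on the yoke (left crop 195,212) and its handle end is at the predicted height. The short and stepped pins stand where they were, and the plug is in the tray. I'm handing in.

```bash
python3 -c "
from cell import manip
print(manip.hand_in())"
```

```text
the job is handed in; nothing more can be done
None
```

The job is handed in: plug in the tray, sleeve lined up, cross pin's collar home on the yoke and the other two pins still standing in the block, all checked in the camera images; no verdict came back.

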